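# Sweep the loose relays into the sorting tray's trough

### The arm

A 7-joint arm with a two-finger parallel gripper is mounted at the origin on a cart in front of the work surface, level with it; the furniture and walls round the work are solid. World frame = base frame: x ahead of the robot, y to its left, z up, the work surface at z = 0. Lengths are in m, angles in rad, forces in N, time in s.
With the tool pointing down it reaches from about 0.4 to 0.85 m from the base axis. Payload 4.5 kg.
Tool frame: the origin (TCP) lies on the centre line of the jaws, within the pads' length; the fingertips stand 11 mm ahead of it and the grasp point (between the pads) lies 8 mm behind it; z points along the fingers, y is the line along which they close (so a half turn about z gives the same grasp; the last joint's range is limited). The gripper opens to 88 mm and grips with 3 to 60 N. Pads are 18 mm wide; open, the fingers measure 123 mm over their backs; the gripper's body (75 mm by 187 mm) begins 45 mm behind the grasp point.
Start: joints at [1.15, 0.689, -0.195, 1.565, 0.157, 0.902, -0.215], TCP at [0.275, -0.561, 0.25] pointing down, gripper open.
Joint ranges: [-3.01, 3.01], [-0.46, 2.08], [-1.47, 1.51], [0.13, 2.56], [-1, 4.14], [0.04, 2.09], [-2.66, 2.66]. Speed limits (rad/s): [2.57, 2.57, 3.14, 3.14, 3.14, 3.14, 3.14].

### API

Orientations are given as a unit quaternion [x, y, z, w].
In Python, from plant import * gives the robot as it stands. The module is installed in compiled form; this text tells all that it offers.
- The arm moves only by the tool send_rows, never from a script. Its argument "motion" is a list of rows, each an object of numbers: "x", "y", "z": the shift along the tool's x, y, z in cm; "rx", "ry", "rz": the turn, a rotation vector about the tool's x, y, z in rad; "jaw": the finger opening in cm, from 0 to 8.81. In form: [{"x": .., "y": .., "z": .., "rx": .., "ry": .., "rz": .., "jaw": ..}, ...]. A call has exactly 5 rows; each row shifts and turns the commanded pose from where the row before left it, along the tool's axes as they then stand; what a row does not reach is not made up. A row lasts 1/10 s, in which the tool goes at most 50 mm and 8.59 degrees, less where a joint would pass 70% of its speed; a pose out of reach is approached as far as the arm can. A call is refused whole if a number of a shift passes 5 or a number of a turn 0.15, either way. A call with a gripper value outside its range is refused whole. The fingers move at their own pace and stop on an object; "grip_force" is the grip in N (left out, the last holds). Time passes only in rows, so rows that do not move let the fingers close, or fill a call up. It gives the time, the measured TCP pose, the force, the opening and the grip force at its end, in the units of the state.
- get_state(): the state, without advancing time (a new reading comes with each control period).
- snapshot(name): name is "scene" or "top" or "wrist"; returns a dict with "img" (420x560x3 uint8, red, green, blue), "vertical_fov" (degrees; the focal length in pixels is half the picture's height over the tangent of half this angle, whatever the lens; pixels are square), "cx", "cy" (the principal point, pixels), "D" ([k1, k2, p1, p2, k3] as OpenCV has them; the pictures are not rectified), "extrinsics" (4x4, takes a point from camera to world coordinates). Camera axes: x right, y up, looking along -z (the intrinsics and any distortion apply to the point x, -y, -z); pixel columns grow to the right and rows downward; lengths in m; the calibration is good to about 2 mm. A picture is of the moment at which its call begins. There is no depth.
- finish_job(): hands the job in; it is judged then, once.
The state is a dict: "clock": time; "q": joint angles; "qd": joint speeds; "joint_torque": joint torques, N m; "tool_pos": TCP position; "eef_rot": TCP orientation; "contact_force": force on the tool from outside, world axes, zero at the start; "moment": the same for the moment, N m; "opening": opening from 0.0 (shut) to 1.0 (fully open); "finger_force": force on a finger pad.
Only numpy, scipy, OpenCV 4.12 (cv2) and the standard library are available. Lean on these libraries where they do the work, as an engineer would, in place of code of your own. Each camera call takes 0.05 s, during which the arm holds its last target. There are 200 camera calls.

### The job

Clear the white sorting tray: with closed fingertips sweep the three small blue relays along the deck and over its far edge, so that all three lie in the trough. Only push them, do not pick them up, and leave the yellow-lidded paste jar that stands among them, and the loupe and the solder spool beside the tray, standing where they are.

Things in the scene. Friction and masses are not known exactly. Their poses are not given: they have to be found in the camera images.
- tray: white sorting tray screwed to the bench, 260 mm along its x, 220 mm along y. Origin: centre of its underside, on the bench; x points away from the robot (within 15 degrees), y left, z up. Its flat deck, 30 mm above the bench, runs from x = -0.126 to +0.062. Rims 4 mm thick: sides 38 mm, near end 36 mm high. Relays and jar start side by side on it, y = -0.08 to 0.08, x = -0.055 to -0.005
- tray_edge (a point): middle of the deck's far edge, on its top (tray x = +0.062, 30 mm up): a plain drop along the tray's y, over the full inner width of 212 mm, marked by an orange line just before it
- tray_trough (a point): centre of the trough's black floor, 4 mm above the bench; the trough is 64 mm long in the tray's x (+0.062 to +0.126), 212 mm wide in y; its far wall stands 46 mm above the bench. Tall furniture near the work: a fixed microscope on the right, beyond x = 0.6, y = -0.05 to -0.36, over 0.35 m high; keep the arm clear of it when it swings in
- relay_1_c (a point): small blue box-shaped board relay with a dark base, 22 x 16 x 16 mm, about 18 g, loose, lying base down on the deck, turned up to 60 degrees either way; the point is its centre, 8 mm above the deck
- relay_2_c (a point): small blue box-shaped board relay with a dark base, 22 x 16 x 16 mm, about 18 g, loose, lying base down on the deck, turned up to 60 degrees either way; the point is its centre, 8 mm above the deck
- relay_3_c (a point): small blue box-shaped board relay with a dark base, 22 x 16 x 16 mm, about 18 g, loose, lying base down on the deck, turned up to 60 degrees either way; the point is its centre, 8 mm above the deck
- jar_c (a point): small paste jar with a yellow screw lid, 36 mm across, 33 mm high, 50 g, loose, standing on the deck in line with the relays, about 50 mm from the next one centre to centre; the point is its centre, 16.5 mm up. Must stay
- jar: the same paste jar: origin at the centre of its underside, z axis up
- loupe_c (a point): black loupe standing on the mat left of the tray, 36 mm across, 30 mm high, loose; the point is its centre, 15 mm up. Must stay
- loupe: the same loupe: origin at the centre of its underside, z axis up
- spool_c (a point): spool of solder with black flanges standing on the mat left of the tray, 55 mm across, 36 mm high, loose; the point is its centre, 18 mm up. Must stay
- spool: the same spool: origin at the centre of its underside, z axis up
- relay_1: relay 1 again: origin at the centre of its underside, x along its 22 mm length
- relay_2: relay 2 again: origin at the centre of its underside, x along its 22 mm length
- relay_3: relay 3 again: origin at the centre of its underside, x along its 22 mm length

How it is judged:
At the end, for the whole second after the job is handed in: All three relays lie at rest in the trough: centres beyond the deck's edge, inside the trough's walls and less than 34 mm above the bench (38 mm when on the deck). The jar, loupe and spool stand upright within 15 mm of where they were (x of relay_1_c in the frame of tray between 0.062 and 0.127 m and y of relay_1_c in the frame of tray between -0.107 and 0.107 m and z of each of relay_1_c, relay_2_c, relay_3_c in the frame of tray below 0.034 m and linear speed of each of relay_1, relay_2, relay_3 below 0.02 m/s and x of relay_2_c in the frame of tray between 0.062 and 0.127 m and y of relay_2_c in the frame of tray between -0.107 and 0.107 m and x of relay_3_c in the frame of tray between 0.062 and 0.127 m and y of relay_3_c in the frame of tray between -0.107 and 0.107 m and distance of each of jar_c, loupe_c, spool_c from where it was at the start of the episode below 0.015 m and angle between each of jar, loupe, spool's own z axis and vertical below 0.2 rad); the robot touches nothing.
It fails at once if a relay is lifted or carried: more than 20 mm above where it lies on the deck (z of any of relay_1_c, relay_2_c, relay_3_c in the frame of tray above 0.058 m).
It fails at once if the paste jar, the loupe or the solder spool is moved more than 15 mm or tipped over (distance of any of jar_c, loupe_c, spool_c from where it was at the start of the episode above 0.015 m or angle between any of jar, loupe, spool's own z axis and vertical above 0.2 rad).
It also fails if it takes over 56 s, if anything falls off the work surface, if the arm or the gripper's body presses on something with over 40 N, if the wrist force passes 120 N, or if a joint passes its speed limit or range.

## Working session

There is one attempt and no reset: what is moved stays moved. The work goes in short steps, Python scripts to look and compute and a tool call to move; the robot and the scene stay as the last step left them, time stands still between calls to the robot, and variables do not carry over. Pictures are saved under pics/ and viewed, at most 10 in all, crops included, and the job is handed in when it is done.

Besides the shell and the picture viewer there is one more tool, called after "Emit:" as name(argument=value, ...) on one line, values as JSON. send_rows: Moves the arm, as the interface text tells. Its arguments: {"type":"object","properties":{"motion":{"type":"array"},"grip_force":{"type":"number"}},"required":["motion"]}

```bash
mkdir -p pics; cat > h.py <<'E'
from plant import *
import numpy as np, cv2
def snap(n,f):
    s=snapshot(n); cv2.imwrite('pics/'+f+'.png',s['img'][:,:,::-1]); np.save('pics/'+f+'.npy',s,allow_pickle=True); return s
def ray(s,uv):
    f=210/np.tan(np.radians(s['vertical_fov'])/2)
    K=np.array([[f,0,s['cx']],[0,f,s['cy']],[0,0,1.]])
    p=cv2.undistortPoints(np.array(uv,float).reshape(-1,1,2),K,np.array(s['D'],float)).reshape(-1,2)
    d=np.c_[p[:,0],-p[:,1],-np.ones(len(p))]; E=np.array(s['extrinsics'])
    return E[:3,3],d@E[:3,:3].T
def onz(s,uv,z):
    o,d=ray(s,uv); return o+d*((z-o[2])/d[:,2])[:,None]
def blobs(s,lo,hi,mn=40):
    h=cv2.cvtColor(s['img'],cv2.COLOR_RGB2HSV); m=cv2.inRange(h,lo,hi)
    c,_=cv2.findContours(m,cv2.RETR_EXTERNAL,cv2.CHAIN_APPROX_NONE)
    return [k for k in c if cv2.contourArea(k)>mn]
E
python3 - <<'E'
from h import *
a=snap('top','top1'); b=snap('scene','scene1')
cv2.imwrite('pics/topscene.png',cv2.resize(np.vstack([a['img'],b['img']])[:,:,::-1],(400,600),interpolation=cv2.INTER_AREA))
s=get_state(); print(s['tool_pos'],s['eef_rot'],s['clock'])
for nm,lo,hi in [('blue',(95,100,40),(130,255,255)),('yellow',(22,110,80),(35,255,255)),('orange',(5,130,80),(20,255,255))]:
    for k in blobs(a,lo,hi): print(nm,cv2.contourArea(k),cv2.minAreaRect(k))
E
```

```text
[ 0.27430796 -0.56098654  0.24900318] [ 9.74240424e-01  2.25510420e-01 -2.30472611e-04 -7.70101168e-04] 0.1
blue 64.0 ((345.1000061035156, 259.3000183105469), (7.602630615234375, 10.28591251373291), 26.56505012512207)
blue 57.5 ((322.2059020996094, 247.67649841308594), (7.033533096313477, 9.943960189819336), 14.03624439239502)
blue 58.5 ((298.5400085449219, 239.7200164794922), (7.0, 10.0), 53.13010025024414)
blue 667.5 ((412.0745544433594, 226.9134063720703), (41.11663818359375, 35.441688537597656), 2.0454084873199463)
blue 29422.0 ((118.01992797851562, 231.7013397216797), (233.48175048828125, 130.177734375), 3.814074993133545)
yellow 193.5 ((369.0, 265.5), (15.0, 16.0), 90.0)
yellow 97.5 ((200.0, 191.0), (10.75174331665039, 10.75174331665039), 18.43494987487793)
orange 46.5 ((484.1918029785156, 251.67807006835938), (5.852057456970215, 10.18257999420166), 69.44395446777344)
orange 53.5 ((441.5, 245.0), (12.0, 5.0), 90.0)
```

View pics/top1.png

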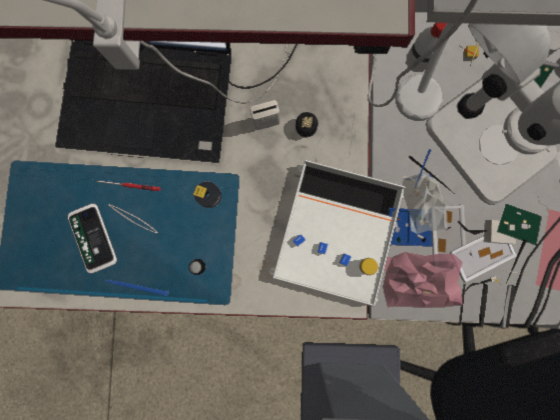

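View pics/scene1.png

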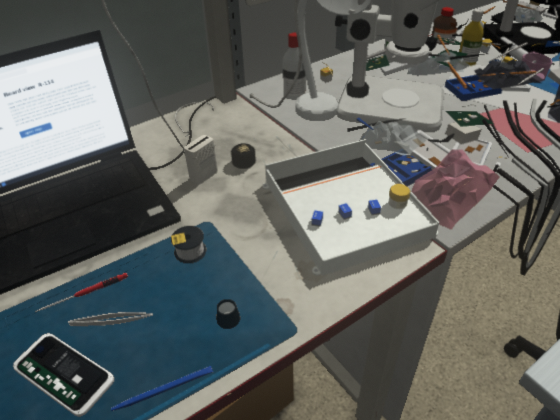

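The top picture shows the tray tilted, with its corners near (305,165), (402,186), (373,303) and (275,283). The relays are at (298,240), (322,248) and (345,259), and the jar is right of them at (369,266). The orange line runs from about (298,193) to (392,215). The scene view agrees.

```bash
python3 - <<'E'
from h import *
a=np.load('pics/top1.npy',allow_pickle=True).item(); b=np.load('pics/scene1.npy',allow_pickle=True).item()
np.set_printoptions(precision=4,suppress=True)
# black trough + orange line + white deck in the top view
h=cv2.cvtColor(a['img'],cv2.COLOR_RGB2HSV)
m=cv2.inRange(h,(3,60,80),(20,255,255)); mm=np.zeros_like(m); mm[180:225,290:400]=m[180:225,290:400]
ys,xs=np.nonzero(mm); P=onz(a,np.c_[xs,ys],.03)[:,:2]
v=cv2.fitLine(P.astype(np.float32),cv2.DIST_HUBER,0,.001,.001).ravel(); d=v[:2]; d=d if d[1]>0 else -d
print('orange',len(P),'mid',P.mean(0),'ydir',d,'yaw',np.degrees(np.arctan2(-d[0],d[1])))
s=(P-v[2:])@d; print('ends',v[2:]+d*s.min(),v[2:]+d*s.max(), 'len',np.ptp(s))
tx=np.array([d[1],-d[0]]); mid=v[2:]+d*(s.min()+s.max())/2
T0=mid-tx*.060
print('tray corners',onz(a,[(305,165),(402,186),(373,303),(275,283)],.037)[:,:2])
def show(n,c): print(n,c[:2],'tray',np.array([(c[:2]-T0)@tx,(c[:2]-T0)@d]))
print('T0',T0)
for s_,nm in((a,'top'),(b,'scene')):
    for k in blobs(s_,(108,120,60),(130,255,255),20):
        x,y,w,hh=cv2.boundingRect(k)
        if w>40 or y>262:continue
        M=cv2.moments(k); p=onz(s_,[(M['m10']/M['m00'],M['m01']/M['m00'])],.043 if nm=='top' else .040)[0]; show(nm+' relay',p)
        q=onz(s_,cv2.boxPoints(cv2.minAreaRect(k)),.044)[:,:2]; print('  sides',q[1]-q[0],q[2]-q[1])
    for k in blobs(s_,(20,90,80),(35,255,255),60):
        M=cv2.moments(k); show(nm+' yellow',onz(s_,[(M['m10']/M['m00'],M['m01']/M['m00'])],.062)[0])
show('spool',onz(a,[(208,194)],.03)[0]); show('loupe',onz(a,[(197,267)],.025)[0])
E
```

```text
orange 190 mid [0.6052 0.1223] ydir [0.2337 0.9723] yaw -13.512106
ends [0.5786 0.0116] [0.6299 0.225 ] len 0.2194459846830265
tray corners [[0.6945 0.2117]
 [0.6547 0.0037]
 [0.4071 0.0634]
 [0.4421 0.2684]]
T0 [0.5459 0.1323]
top relay [0.496  0.1242] tray [-0.0467 -0.0195]
  sides [ 0.0177 -0.0085] [-0.0063 -0.0134]
top relay [0.5187 0.1718] tray [-0.0356  0.0321]
  sides [ 0.0189 -0.0059] [-0.0042 -0.0139]
top relay [0.5336 0.2214] tray [-0.0328  0.0838]
  sides [ 0.014  -0.0133] [-0.0102 -0.0107]
top relay [ 0.5559 -0.0087] tray [ 0.0426 -0.1348]
  sides [ 0.0744 -0.0024] [-0.0006 -0.0823]
top yellow [0.4839 0.0777] tray [-0.0475 -0.0676]
top yellow [0.6283 0.4298] tray [0.0106 0.3086]
top yellow [ 0.9491 -0.1417] tray [ 0.4561 -0.1722]
scene relay [0.5362 0.2169] tray [-0.0292  0.0801]
  sides [-0.0083 -0.011 ] [-0.0156  0.0126]
scene relay [0.5214 0.1672] tray [-0.032   0.0283]
  sides [ 0.0026 -0.0154] [-0.0211  0.0052]
scene relay [0.4988 0.119 ] tray [-0.0427 -0.024 ]
  sides [-0.005  -0.0163] [-0.0174  0.0119]
scene yellow [0.6081 0.4417] tray [-0.0118  0.3154]
scene yellow [0.4782 0.0815] tray [-0.054  -0.0652]
spool [0.6268 0.419 ] tray [0.0117 0.2977]
loupe [0.4699 0.4361] tray [-0.1449  0.2777]
```

Emit:
send_rows(motion=[{"rz": 0.137, "x": 0.5, "jaw": 0}, {"rz": 0.137, "x": 0.5, "jaw": 0}, {"rz": 0.137, "x": 1, "jaw": 0}, {"rz": 0.137, "x": 1, "jaw": 0}, {"rz": 0.137, "x": 1, "jaw": 0}], grip_force=20)

```text
schema error: expected keys x, y, z, rx, ry, rz, jaw
```

Emit:
send_rows(motion=[{"y": -3, "jaw": 0}, {"y": -3.5, "jaw": 0}, {"y": -3.5, "jaw": 0}, {"y": -3.5, "jaw": 0}, {"y": -3.5, "jaw": 0}])

```text
schema error: expected keys x, y, z, rx, ry, rz, jaw
```

```bash
cat >> h.py <<'E'
T0=np.array([.5475,.1345]); tx=np.array([.9736,-.2284]); ty=np.array([.2284,.9736])
def pose():
    from scipy.spatial.transform import Rotation as R
    s=get_state(); p=s['tool_pos']; M=R.from_quat(s['eef_rot']).as_matrix()
    print('t',round(s['clock'],2),'tray xyz',np.round([(p[:2]-T0)@tx,(p[:2]-T0)@ty,p[2]],4),'xdir deg',np.degrees(np.arctan2(M[1,0],M[0,0])),'z',np.round(M[:,2],3),'q',np.round(s['q'],2),'open',s['opening'],'F',np.round(s['contact_force'],1))
E
python3 -c "from h import *; pose()"
```

```text
t 0.1 tray xyz [-0.1071 -0.7395  0.249 ] xdir deg 26.065802202841265 z [-0.001  0.001 -1.   ] q [ 1.15  0.69 -0.19  1.57  0.16  0.9  -0.22] open 0.997238948687321 F [-0.  -0.2 -0.1]
```

All keys are required.

Emit:
send_rows(motion=[{"x": 0.5, "y": 0, "z": 0, "rx": 0, "ry": 0, "rz": 0.137, "jaw": 0}, {"x": 0.5, "y": 0, "z": 0, "rx": 0, "ry": 0, "rz": 0.137, "jaw": 0}, {"x": 1, "y": 0, "z": 0, "rx": 0, "ry": 0, "rz": 0.137, "jaw": 0}, {"x": 1, "y": 0, "z": 0, "rx": 0, "ry": 0, "rz": 0.137, "jaw": 0}, {"x": 1, "y": 0, "z": 0, "rx": 0, "ry": 0, "rz": 0.137, "jaw": 0}], grip_force=20)

```text
clock: 0.6
tool_pos: [0.3139, -0.5558, 0.2493]
eef_rot: [0.993, -0.118, -0.0, -0.001]
contact_force: [-0.1, -0.3, -1.0]
opening: 0.57
finger_force: 0.0
```

Emit:
send_rows(motion=[{"x": 0, "y": -3, "z": 0, "rx": 0, "ry": 0, "rz": 0, "jaw": 0}, {"x": 0, "y": -3.5, "z": 0, "rx": 0, "ry": 0, "rz": 0, "jaw": 0}, {"x": 0, "y": -3.5, "z": 0, "rx": 0, "ry": 0, "rz": 0, "jaw": 0}, {"x": 0, "y": -3.5, "z": 0, "rx": 0, "ry": 0, "rz": 0, "jaw": 0}, {"x": 0, "y": -3.5, "z": 0, "rx": 0, "ry": 0, "rz": 0, "jaw": 0}])

```text
clock: 1.1
tool_pos: [0.3524, -0.3893, 0.2495]
eef_rot: [0.993, -0.115, -0.0, -0.0]
contact_force: [0.0, -0.3, -0.1]
opening: 0.117
finger_force: 0.0
```

```bash
python3 -c "from h import *; pose()"
```

```text
t 1.1 tray xyz [-0.0703 -0.5545  0.2495] xdir deg -13.19516543233682 z [-0.     0.001 -1.   ] q [ 0.74  0.56  0.02  1.87 -0.02  0.71 -1.04] open 0.11678345522472047 F [ 0.  -0.3 -0.1]
```

Emit:
send_rows(motion=[{"x": 0, "y": -3.6, "z": 0, "rx": 0, "ry": 0, "rz": 0, "jaw": 0}, {"x": 0, "y": -3.6, "z": 0, "rx": 0, "ry": 0, "rz": 0, "jaw": 0}, {"x": 0, "y": -3.6, "z": 0, "rx": 0, "ry": 0, "rz": 0, "jaw": 0}, {"x": 0, "y": -3.6, "z": 0, "rx": 0, "ry": 0, "rz": 0, "jaw": 0}, {"x": 0, "y": -3.6, "z": 0, "rx": 0, "ry": 0, "rz": 0, "jaw": 0}])

```text
clock: 1.6
tool_pos: [0.3935, -0.2141, 0.2496]
eef_rot: [0.993, -0.115, -0.0, -0.0]
contact_force: [1.0, -0.4, -0.1]
opening: 0.009
finger_force: 0.0
```

Emit:
send_rows(motion=[{"x": 0, "y": -3.6, "z": 0, "rx": 0, "ry": 0, "rz": 0, "jaw": 0}, {"x": 0, "y": -3.6, "z": 0, "rx": 0, "ry": 0, "rz": 0, "jaw": 0}, {"x": 0, "y": -3.6, "z": 0, "rx": 0, "ry": 0, "rz": 0, "jaw": 0}, {"x": 0, "y": -3.6, "z": 0, "rx": 0, "ry": 0, "rz": 0, "jaw": 0}, {"x": 0, "y": -3.6, "z": 0, "rx": 0, "ry": 0, "rz": 0, "jaw": 0}])

```text
clock: 2.1
tool_pos: [0.4345, -0.0389, 0.2496]
eef_rot: [0.993, -0.115, -0.0, 0.0]
contact_force: [1.4, -0.5, -0.2]
opening: 0.008
finger_force: 0.0
```

Emit:
send_rows(motion=[{"x": 0, "y": -3.6, "z": 0, "rx": 0, "ry": 0, "rz": 0, "jaw": 0}, {"x": 0, "y": -3.6, "z": 0, "rx": 0, "ry": 0, "rz": 0, "jaw": 0}, {"x": 0, "y": -3.6, "z": 0, "rx": 0, "ry": 0, "rz": 0, "jaw": 0}, {"x": 0, "y": -3.6, "z": 0, "rx": 0, "ry": 0, "rz": 0, "jaw": 0}, {"x": 0, "y": 0, "z": 0, "rx": 0, "ry": 0, "rz": 0, "jaw": 0}])

```text
clock: 2.6
tool_pos: [0.4682, 0.1059, 0.2495]
eef_rot: [0.994, -0.11, 0.0, -0.002]
contact_force: [0.0, 0.4, -0.9]
opening: 0.002
finger_force: 0.0
```

```bash
python3 -c "
from h import *; pose(); a=snap('wrist','w1')
for k in blobs(a,(108,120,60),(130,255,255),60)+blobs(a,(20,90,80),(35,255,255),60):
    M=cv2.moments(k); u=(M['m10']/M['m00'],M['m01']/M['m00']); p=onz(a,[u],.044)[0][:2]
    print(cv2.contourArea(k),np.round(u),np.round([(p-T0)@tx,(p-T0)@ty],4))
"
```

```text
t 2.6 tray xyz [-0.0706 -0.046   0.2495] xdir deg -12.676847835393076 z [ 0.001  0.003 -1.   ] q [-0.38  0.5   0.09  2.   -0.08  0.64 -2.02] open 0.002444646615565246 F [ 0.   0.4 -0.9]
246.0 [261. 164.] [-0.0475 -0.0234]
280.5 [216. 153.] [-0.0365  0.0278]
326.0 [170. 150.] [-0.0333  0.0789]
2741.5 [370.  83.] [ 0.0389 -0.1388]
95.0 [329.  47.] [ 0.0729 -0.0938]
78.5 [352.  37.] [ 0.0829 -0.1166]
796.5 [305. 167.] [-0.0508 -0.0725]
```

View pics/w1.png

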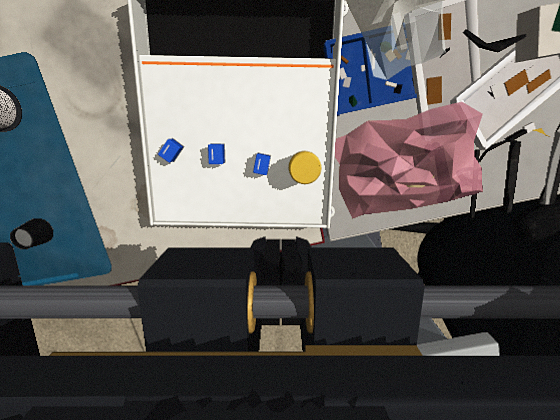

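The wrist view is lined up with the tray. The relays are at (261,164), (216,153) and (170,150), the jar at (305,167), and the orange edge is ahead at row 62. I'll take the right-hand relay first, in a lane at y = -0.019.

Emit:
send_rows(motion=[{"x": -0.4, "y": -0.6, "z": 3.5, "rx": 0, "ry": 0, "rz": 0, "jaw": 0}, {"x": -0.4, "y": -0.7, "z": 4, "rx": 0, "ry": 0, "rz": 0, "jaw": 0}, {"x": -0.4, "y": -0.7, "z": 4, "rx": 0, "ry": 0, "rz": 0, "jaw": 0}, {"x": -0.5, "y": -0.7, "z": 3.5, "rx": 0, "ry": 0, "rz": 0, "jaw": 0}, {"x": 0, "y": 0, "z": 0, "rx": 0, "ry": 0, "rz": 0, "jaw": 0}])

```text
clock: 3.15
tool_pos: [0.4538, 0.1289, 0.0964]
eef_rot: [0.993, -0.115, -0.004, 0.002]
contact_force: [-0.6, 0.0, 1.5]
opening: 0.006
finger_force: 0.0
```

```bash
python3 -c "from h import *; pose()"
```

```text
t 3.15 tray xyz [-0.0899 -0.0269  0.0964] xdir deg -13.168345366735199 z [-0.009 -0.003 -1.   ] q [-0.4   0.78  0.04  2.14 -0.12  0.23 -2.05] open 0.00643136456064742 F [-0.6  0.   1.5]
```

Emit:
send_rows(motion=[{"x": 0.1, "y": -0.4, "z": 1.5, "rx": 0, "ry": 0, "rz": 0, "jaw": 0}, {"x": 0.1, "y": -0.4, "z": 1.5, "rx": 0, "ry": 0, "rz": 0, "jaw": 0}, {"x": 0, "y": 0, "z": 1, "rx": 0, "ry": 0, "rz": 0, "jaw": 0}, {"x": 0, "y": 0, "z": 0.8, "rx": 0, "ry": 0, "rz": 0, "jaw": 0}, {"x": 0, "y": 0, "z": 0, "rx": 0, "ry": 0, "rz": 0, "jaw": 0}])

```text
clock: 3.65
tool_pos: [0.4607, 0.1364, 0.0518]
eef_rot: [0.993, -0.115, -0.0, 0.0]
contact_force: [-0.4, 0.3, -0.6]
opening: -0.002
finger_force: 0.0
```

```bash
python3 -c "from h import *; pose()"
```

```text
t 3.65 tray xyz [-0.085  -0.0179  0.0518] xdir deg -13.242543628859247 z [-0.    -0.001 -1.   ] q [-0.4   0.88  0.02  2.13 -0.13  0.14 -2.05] open -0.002163176714765007 F [-0.4  0.3 -0.6]
```

Emit:
send_rows(motion=[{"x": 0.5, "y": 0, "z": 0.2, "rx": 0, "ry": 0, "rz": 0, "jaw": 0}, {"x": 1, "y": 0, "z": 0, "rx": 0, "ry": 0, "rz": 0, "jaw": 0}, {"x": 1, "y": 0, "z": 0, "rx": 0, "ry": 0, "rz": 0, "jaw": 0}, {"x": 1, "y": 0, "z": 0, "rx": 0, "ry": 0, "rz": 0, "jaw": 0}, {"x": 1, "y": 0, "z": 0, "rx": 0, "ry": 0, "rz": 0, "jaw": 0}])

```text
clock: 4.15
tool_pos: [0.5059, 0.1267, 0.0499]
eef_rot: [0.993, -0.115, 0.0, -0.0]
contact_force: [-0.0, 0.0, -0.1]
opening: 0.006
finger_force: 0.1
```

Emit:
send_rows(motion=[{"x": 1, "y": 0, "z": 0, "rx": 0, "ry": 0, "rz": 0, "jaw": 0}, {"x": 1, "y": 0, "z": 0, "rx": 0, "ry": 0, "rz": 0, "jaw": 0}, {"x": 1, "y": 0, "z": 0, "rx": 0, "ry": 0, "rz": 0, "jaw": 0}, {"x": 1, "y": 0, "z": 0, "rx": 0, "ry": 0, "rz": 0, "jaw": 0}, {"x": 0, "y": 0, "z": 0, "rx": 0, "ry": 0, "rz": 0, "jaw": 0}])

```text
clock: 4.65
tool_pos: [0.5455, 0.1173, 0.0498]
eef_rot: [0.993, -0.115, 0.001, -0.0]
contact_force: [0.0, 0.8, -0.0]
opening: 0.006
finger_force: 0.0
```

```bash
python3 -c "from h import *; pose();snap('wrist','w2')"
```

```text
t 4.65 tray xyz [ 0.002  -0.0172  0.0498] xdir deg -13.254714167257594 z [ 0.002 -0.    -1.   ] q [-0.32  0.91  0.04  1.91 -0.09  0.32 -2.01] open 0.005560456165029094 F [ 0.   0.8 -0. ]
```

View pics/w2.png

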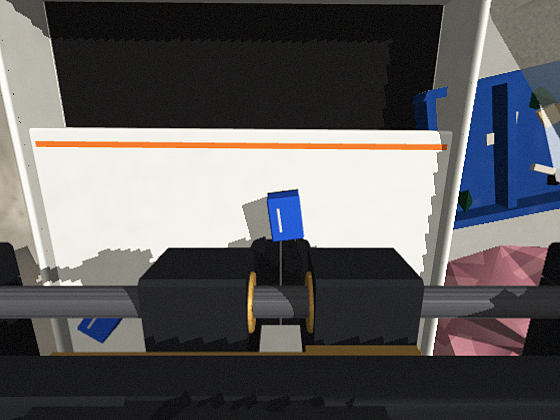

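The relay at (285,215) is centred on the fingertips, and the orange line is ahead at row 146. I'll keep pushing.

Emit:
send_rows(motion=[{"x": 0.6, "y": 0, "z": 0, "rx": 0, "ry": 0, "rz": 0, "jaw": 0}, {"x": 1, "y": 0, "z": 0, "rx": 0, "ry": 0, "rz": 0, "jaw": 0}, {"x": 1, "y": 0, "z": 0, "rx": 0, "ry": 0, "rz": 0, "jaw": 0}, {"x": 1, "y": 0, "z": 0, "rx": 0, "ry": 0, "rz": 0, "jaw": 0}, {"x": 1, "y": 0, "z": 0, "rx": 0, "ry": 0, "rz": 0, "jaw": 0}])

```text
clock: 5.2
tool_pos: [0.5894, 0.107, 0.0497]
eef_rot: [0.993, -0.115, 0.0, 0.0]
contact_force: [0.4, 0.1, 0.9]
opening: 0.008
finger_force: 0.1
```

Emit:
send_rows(motion=[{"x": 0.8, "y": 0, "z": 0, "rx": 0, "ry": 0, "rz": 0, "jaw": 0}, {"x": 0.4, "y": 0, "z": 0, "rx": 0, "ry": 0, "rz": 0, "jaw": 0}, {"x": 0, "y": 0, "z": 0, "rx": 0, "ry": 0, "rz": 0, "jaw": 0}, {"x": -1, "y": 0, "z": 0, "rx": 0, "ry": 0, "rz": 0, "jaw": 0}, {"x": -1, "y": 0, "z": 0, "rx": 0, "ry": 0, "rz": 0, "jaw": 0}])

```text
clock: 5.7
tool_pos: [0.579, 0.1096, 0.0496]
eef_rot: [0.993, -0.115, -0.001, 0.0]
contact_force: [-0.2, 0.2, -0.2]
opening: 0.007
finger_force: 0.0
```

```bash
python3 -c "from h import *; pose();snap('wrist','w3')"
```

```text
t 5.7 tray xyz [ 0.0364 -0.0171  0.0496] xdir deg -13.175090406919926 z [-0.001  0.    -1.   ] q [-0.29  0.94  0.04  1.81 -0.08  0.4  -1.99] open 0.0068368178104525066 F [-0.2  0.2 -0.2]
```

View pics/w3.png

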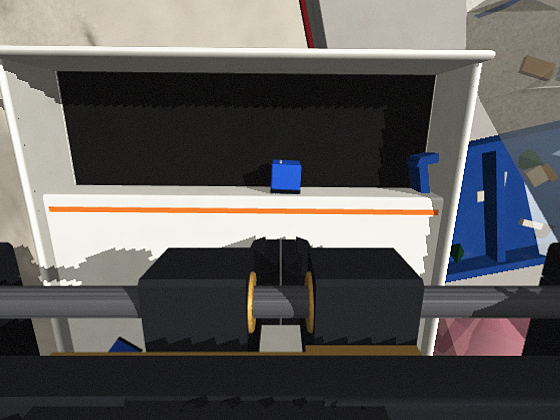

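The first relay is over the edge, at (286,177), and lies in the trough. I'll back out along the same lane and go to the next one at y = 0.028.

Emit:
send_rows(motion=[{"x": -2.4, "y": 0, "z": 0, "rx": 0, "ry": 0, "rz": 0, "jaw": 0}, {"x": -3, "y": 0, "z": 0, "rx": 0, "ry": 0, "rz": 0, "jaw": 0}, {"x": -3, "y": 0, "z": 0, "rx": 0, "ry": 0, "rz": 0, "jaw": 0}, {"x": -2, "y": 0, "z": 0, "rx": 0, "ry": 0, "rz": 0, "jaw": 0}, {"x": -0.8, "y": 0, "z": 0, "rx": 0, "ry": 0, "rz": 0, "jaw": 0}])

```text
clock: 6.25
tool_pos: [0.4682, 0.1355, 0.0499]
eef_rot: [0.994, -0.114, -0.002, 0.0]
contact_force: [0.2, -0.1, 0.4]
opening: 0.007
finger_force: 0.0
```

Emit:
send_rows(motion=[{"x": 0, "y": -1, "z": 0, "rx": 0, "ry": 0, "rz": 0, "jaw": 0}, {"x": 0, "y": -1.5, "z": 0, "rx": 0, "ry": 0, "rz": 0, "jaw": 0}, {"x": 0, "y": -1.5, "z": 0, "rx": 0, "ry": 0, "rz": 0, "jaw": 0}, {"x": 0, "y": -0.5, "z": 0, "rx": 0, "ry": 0, "rz": 0, "jaw": 0}, {"x": 0, "y": 0, "z": 0, "rx": 0, "ry": 0, "rz": 0, "jaw": 0}])

```text
clock: 6.75
tool_pos: [0.4826, 0.1804, 0.0496]
eef_rot: [0.994, -0.114, 0.001, -0.001]
contact_force: [0.1, 0.4, 0.1]
opening: 0.009
finger_force: 0.0
```

```bash
python3 -c "from h import *; pose()"
```

```text
t 6.75 tray xyz [-0.0737  0.0298  0.0496] xdir deg -13.069856529543953 z [ 0.001  0.001 -1.   ] q [-0.47  0.89  0.04  2.03 -0.15  0.22 -2.09] open 0.009150230764298106 F [0.1 0.4 0.1]
```

Emit:
send_rows(motion=[{"x": 0.6, "y": 0, "z": 0, "rx": 0, "ry": 0, "rz": 0, "jaw": 0}, {"x": 1, "y": 0, "z": 0, "rx": 0, "ry": 0, "rz": 0, "jaw": 0}, {"x": 1, "y": 0, "z": 0, "rx": 0, "ry": 0, "rz": 0, "jaw": 0}, {"x": 1, "y": 0, "z": 0, "rx": 0, "ry": 0, "rz": 0, "jaw": 0}, {"x": 1, "y": 0, "z": 0, "rx": 0, "ry": 0, "rz": 0, "jaw": 0}])

```text
clock: 7.25
tool_pos: [0.5277, 0.1673, 0.0497]
eef_rot: [0.993, -0.115, 0.0, 0.0]
contact_force: [0.1, 0.2, -0.3]
opening: 0.006
finger_force: 0.1
```

Emit:
send_rows(motion=[{"x": 1, "y": 0, "z": 0, "rx": 0, "ry": 0, "rz": 0, "jaw": 0}, {"x": 1, "y": 0, "z": 0, "rx": 0, "ry": 0, "rz": 0, "jaw": 0}, {"x": 1, "y": 0, "z": 0, "rx": 0, "ry": 0, "rz": 0, "jaw": 0}, {"x": 1, "y": 0, "z": 0, "rx": 0, "ry": 0, "rz": 0, "jaw": 0}, {"x": 1, "y": 0, "z": 0, "rx": 0, "ry": 0, "rz": 0, "jaw": 0}])

```text
clock: 7.75
tool_pos: [0.576, 0.1565, 0.0497]
eef_rot: [0.993, -0.115, -0.0, 0.0]
contact_force: [-0.5, -0.1, 0.7]
opening: 0.006
finger_force: 0.1
```

Emit:
send_rows(motion=[{"x": 1, "y": 0, "z": 0, "rx": 0, "ry": 0, "rz": 0, "jaw": 0}, {"x": 1, "y": 0, "z": 0, "rx": 0, "ry": 0, "rz": 0, "jaw": 0}, {"x": 1, "y": 0, "z": 0, "rx": 0, "ry": 0, "rz": 0, "jaw": 0}, {"x": 0.8, "y": 0, "z": 0, "rx": 0, "ry": 0, "rz": 0, "jaw": 0}, {"x": 0, "y": 0, "z": 0, "rx": 0, "ry": 0, "rz": 0, "jaw": 0}])

```text
clock: 8.25
tool_pos: [0.6138, 0.1474, 0.0498]
eef_rot: [0.993, -0.115, 0.001, 0.0]
contact_force: [-0.2, -0.1, 0.5]
opening: 0.004
finger_force: 0.0
```

Emit:
send_rows(motion=[{"x": -2, "y": 0, "z": 0, "rx": 0, "ry": 0, "rz": 0, "jaw": 0}, {"x": -3, "y": 0, "z": 0, "rx": 0, "ry": 0, "rz": 0, "jaw": 0}, {"x": -3, "y": 0, "z": 0, "rx": 0, "ry": 0, "rz": 0, "jaw": 0}, {"x": -3, "y": 0, "z": 0, "rx": 0, "ry": 0, "rz": 0, "jaw": 0}, {"x": -2.5, "y": 0, "z": 0, "rx": 0, "ry": 0, "rz": 0, "jaw": 0}])

```text
clock: 8.75
tool_pos: [0.4786, 0.1793, 0.0499]
eef_rot: [0.993, -0.114, -0.001, 0.0]
contact_force: [0.1, -0.4, -0.4]
opening: 0.003
finger_force: 0.0
```

```bash
python3 -c "from h import *; pose();snap('wrist','w4')"
```

```text
t 8.75 tray xyz [-0.0773  0.0279  0.0499] xdir deg -13.132601384409924 z [-0.001 -0.    -1.   ] q [-0.47  0.89  0.04  2.04 -0.15  0.21 -2.1 ] open 0.003340215448840703 F [ 0.1 -0.4 -0.4]
```

View pics/w4.png

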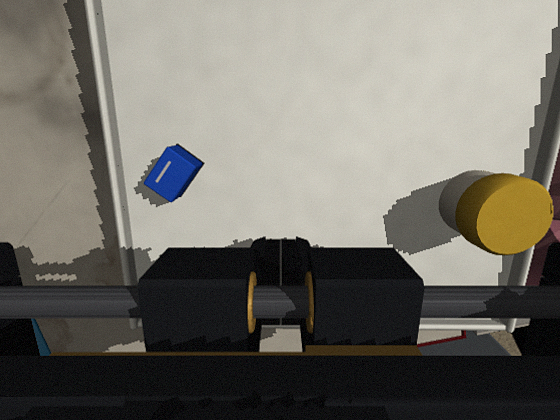

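The second relay is off the deck. The third is at (173,173), turned, and the jar still stands at (505,213). I'll go to y = 0.079.

Emit:
send_rows(motion=[{"x": 0, "y": -1, "z": 0, "rx": 0, "ry": 0, "rz": 0, "jaw": 0}, {"x": 0, "y": -1.5, "z": 0, "rx": 0, "ry": 0, "rz": 0, "jaw": 0}, {"x": 0, "y": -1.5, "z": 0, "rx": 0, "ry": 0, "rz": 0, "jaw": 0}, {"x": 0, "y": -1, "z": 0, "rx": 0, "ry": 0, "rz": 0, "jaw": 0}, {"x": 0, "y": 0, "z": 0, "rx": 0, "ry": 0, "rz": 0, "jaw": 0}])

```text
clock: 9.3
tool_pos: [0.4932, 0.2304, 0.0497]
eef_rot: [0.994, -0.113, 0.001, -0.001]
contact_force: [0.6, 0.6, -0.4]
opening: 0.006
finger_force: 0.0
```

```bash
python3 -c "from h import *; pose()"
```

```text
t 9.3 tray xyz [-0.0748  0.081   0.0497] xdir deg -13.025583869016774 z [ 0.002  0.002 -1.   ] q [-0.56  0.91  0.06  1.95 -0.18  0.29 -2.15] open 0.005611618926218707 F [ 0.6  0.6 -0.4]
```

Emit:
send_rows(motion=[{"x": 0.6, "y": 0, "z": 0, "rx": 0, "ry": 0, "rz": 0, "jaw": 0}, {"x": 1, "y": 0, "z": 0, "rx": 0, "ry": 0, "rz": 0, "jaw": 0}, {"x": 1, "y": 0, "z": 0, "rx": 0, "ry": 0, "rz": 0, "jaw": 0}, {"x": 1, "y": 0, "z": 0, "rx": 0, "ry": 0, "rz": 0, "jaw": 0}, {"x": 1, "y": 0, "z": 0, "rx": 0, "ry": 0, "rz": 0, "jaw": 0}])

```text
clock: 9.8
tool_pos: [0.5382, 0.2161, 0.0497]
eef_rot: [0.993, -0.115, 0.0, 0.0]
contact_force: [0.0, 0.6, -0.1]
opening: 0.007
finger_force: 0.1
```

Emit:
send_rows(motion=[{"x": 1, "y": 0, "z": 0, "rx": 0, "ry": 0, "rz": 0, "jaw": 0}, {"x": 1, "y": 0, "z": 0, "rx": 0, "ry": 0, "rz": 0, "jaw": 0}, {"x": 1, "y": 0, "z": 0, "rx": 0, "ry": 0, "rz": 0, "jaw": 0}, {"x": 1, "y": 0, "z": 0, "rx": 0, "ry": 0, "rz": 0, "jaw": 0}, {"x": 0, "y": 0, "z": 0, "rx": 0, "ry": 0, "rz": 0, "jaw": 0}])

```text
clock: 10.3
tool_pos: [0.5779, 0.2071, 0.0498]
eef_rot: [0.993, -0.115, 0.001, -0.0]
contact_force: [0.6, 1.0, -0.7]
opening: 0.005
finger_force: 0.0
```

```bash
python3 -c "from h import *; pose();snap('wrist','w5')"
```

```text
t 10.3 tray xyz [0.013  0.0776 0.0498] xdir deg -13.262929312898805 z [ 0.002 -0.    -1.   ] q [-0.46  0.95  0.08  1.73 -0.14  0.46 -2.09] open 0.004825085635195665 F [ 0.6  1.  -0.7]
```

View pics/w5.png

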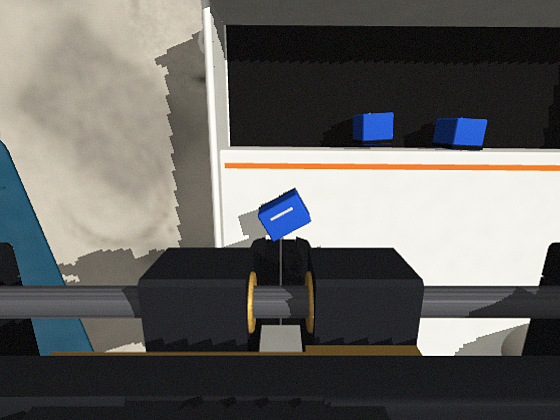

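The third relay at (285,215) is turned but centred on the fingertips. The other two are in the trough at (373,128) and (462,132).

Emit:
send_rows(motion=[{"x": 0.7, "y": 0, "z": 0, "rx": 0, "ry": 0, "rz": 0, "jaw": 0}, {"x": 1, "y": 0, "z": 0, "rx": 0, "ry": 0, "rz": 0, "jaw": 0}, {"x": 1, "y": 0, "z": 0, "rx": 0, "ry": 0, "rz": 0, "jaw": 0}, {"x": 1, "y": 0, "z": 0, "rx": 0, "ry": 0, "rz": 0, "jaw": 0}, {"x": 1, "y": 0, "z": 0, "rx": 0, "ry": 0, "rz": 0, "jaw": 0}])

```text
clock: 10.85
tool_pos: [0.6228, 0.1967, 0.0497]
eef_rot: [0.993, -0.115, 0.0, 0.0]
contact_force: [0.3, 0.3, 0.1]
opening: 0.003
finger_force: 0.0
```

Emit:
send_rows(motion=[{"x": 0.2, "y": 0, "z": 0, "rx": 0, "ry": 0, "rz": 0, "jaw": 0}, {"x": 0, "y": 0, "z": 0, "rx": 0, "ry": 0, "rz": 0, "jaw": 0}, {"x": -2, "y": 0, "z": 0, "rx": 0, "ry": 0, "rz": 0, "jaw": 0}, {"x": -3, "y": 0, "z": -2, "rx": 0, "ry": 0, "rz": 0, "jaw": 0}, {"x": -3, "y": 0, "z": -3, "rx": 0, "ry": 0, "rz": 0, "jaw": 0}])

```text
clock: 11.35
tool_pos: [0.543, 0.2148, 0.0986]
eef_rot: [0.993, -0.115, -0.002, 0.001]
contact_force: [0.7, 0.2, 1.1]
opening: 0.003
finger_force: 0.0
```

Emit:
send_rows(motion=[{"x": -3, "y": 0, "z": -3, "rx": 0, "ry": 0, "rz": 0, "jaw": 0}, {"x": 0, "y": 0, "z": -4, "rx": 0, "ry": 0, "rz": 0, "jaw": 0}, {"x": 0, "y": 0, "z": -4, "rx": 0, "ry": 0, "rz": 0, "jaw": 0}, {"x": 0, "y": 0, "z": -3, "rx": 0, "ry": 0, "rz": 0, "jaw": 0}, {"x": 0, "y": 0, "z": 0, "rx": 0, "ry": 0, "rz": 0, "jaw": 0}])

```text
clock: 11.85
tool_pos: [0.5184, 0.223, 0.2439]
eef_rot: [0.993, -0.115, 0.003, -0.002]
contact_force: [0.2, 0.2, 0.3]
opening: 0.006
finger_force: 0.0
```

```bash
python3 -c "
from h import *; pose();a=snap('wrist','w6'); b=snap('scene','s6')
for k in blobs(a,(108,120,60),(130,255,255),60)+blobs(a,(20,90,80),(35,255,255),60):
    M=cv2.moments(k); u=(M['m10']/M['m00'],M['m01']/M['m00']); p=onz(a,[u],.02)[0][:2];p2=onz(a,[u],.044)[0][:2]
    print(cv2.contourArea(k),np.round(u),np.round([(p-T0)@tx,(p-T0)@ty],4),np.round([(p2-T0)@tx,(p2-T0)@ty],4))
cv2.imwrite('pics/c6.png',np.hstack([cv2.resize(a['img'][:,60:460],(400,420)),cv2.resize(b['img'][120:320,250:450],(400,420))])[:,:,::-1])
"
```

```text
t 11.85 tray xyz [-0.0486  0.0795  0.2439] xdir deg -13.164009221910717 z [ 0.007  0.004 -1.   ] q [-0.58  0.61  0.15  1.78 -0.12  0.75 -2.17] open 0.005848275502253566 F [0.2 0.2 0.3]
215.0 [371.  71.] [ 0.0766 -0.0194] [ 0.0727 -0.0129]
182.0 [329.  68.] [0.0798 0.0273] [0.0756 0.0308]
248.0 [287.  68.] [0.0795 0.0741] [0.0754 0.0744]
82.5 [442.  69.] [ 0.0787 -0.0966] [ 0.0746 -0.0849]
2951.0 [480.  97.] [ 0.0489 -0.1444] [ 0.0469 -0.1295]
856.5 [420. 189.] [-0.056  -0.0895] [-0.0511 -0.0783]
400.0 [ 71. 130.] [0.0122 0.3246] [0.0126 0.3082]
```

View pics/c6.png

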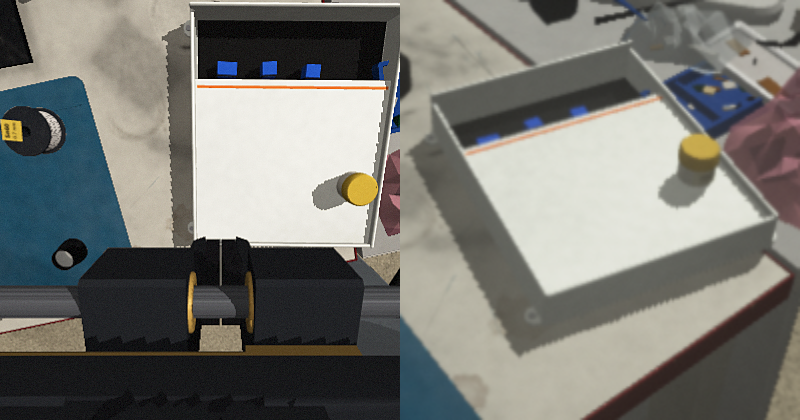

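All three relays are in the trough at tray x ≈ 0.077, at crop pixels (227,68), (269,68) and (313,70). The jar, spool and loupe stand where they were, and the arm is clear.

```bash
python3 -c "from h import *; print(finish_job())"
```

```text
the job is handed in; nothing more can be done
None
```

I swept all three relays over the edge into the trough and handed the job in at about 12 s; the last pictures show the jar, loupe and spool still standing with no visible shift, though no verdict came back and I judged the relays' height in the trough by eye.

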